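# Put the forming stakes back in the storage rack's order

## Robot

A 7-joint arm with a two-finger parallel gripper is mounted at the origin on the work surface. World frame = base frame: x ahead of the robot, y to its left, z up, the work surface at z = 0. Lengths are in mm, angles in rad, forces in N, time in s.
With the tool pointing down it reaches from about 425 to 875 mm from the base axis. Payload 9.9 kg.
Tool frame: the origin (TCP) lies at the very end of the fingers, on their centre line; the grasp point (between the pads) lies 19 mm behind it; x points along the fingers, y is the direction in which the jaws open and shut, and the axes are right-handed (so a half turn about x gives the same grasp; the last joint's range is limited). The gripper opens to 85 mm and grips with 20 to 120 N. Pads are 22 mm wide; open, the fingers measure 114 mm over their backs; the gripper's body (76 mm by 85 mm) begins 54 mm behind the grasp point. The pads swing forward as they close: fully open they stand 13 mm farther back than shut.
Start: joints at [1.222, 0.576, 0.025, 1.437, -0.015, 1.129, -0.057], TCP at [176.663, -651.475, 231.289] pointing down, gripper open.
Joint ranges: [-2.76, 2.76], [-0.34, 2.15], [-1.52, 1.57], [0.19, 2.46], [-1.09, 4.23], [0.17, 1.99], [-2.82, 2.82]. Speed limits (rad/s): [2.22, 2.22, 3.01, 3.01, 3.14, 3.14, 3.14].

## Interface

Orientations are given as a unit quaternion [w, x, y, z].
In Python, from plant import * gives the robot as it stands.
- The arm moves only by the tool play_rows, never from a script. Its argument "targets" is a list of rows, each a list of 3 entries, a list of its own where there are three numbers: the gripper's target within -1 to 1 (shut at 1, half-way at 0, fully open at -1), then the shift along the world's x, y, z each as a share of 0.25 m, from -1 to 1, then the turn about the world's z as a share of 180 degrees, from -1 to 1. In form: [[jaw, [dx, dy, dz], twist], ...]. A call has 1 to 20 rows; each row is the pose to reach, as a shift and turn from the pose commanded when the call began, turning the shorter way round; what a row does not reach only later rows make up. A row lasts 1/8 s, in which the tool goes at most 62.5 mm and 10.7 degrees, less where a joint would pass 70% of its speed; a pose out of reach is approached as far as the arm can. A call with a number of a shift or a turn outside -1 to 1 is refused whole. A call with a gripper value outside its range is refused whole. The fingers move at their own pace and stop on an object; the grip force is fixed at half the most. Time passes only in rows, so rows that repeat a pose let the fingers close. It gives the time, the measured TCP pose, the force and the opening at its end, in the units of the state.
- get_obs(): the state, without advancing time (a new reading comes with each control period).
- grab_frame(name): name is "scene" or "top"; returns a dict with "image" (400x640x3 uint8, red, green, blue), "range_z" (400x640 float32, mm along the optical axis (not along the pixel's ray), 0 where there is no reading), "fovy" (degrees; the focal length in pixels is half the picture's height over the tangent of half this angle, whatever the lens; pixels are square), "cx", "cy" (the principal point, pixels), "R" (3x3) and "t" (3): a world point X has camera coordinates R X + t. Camera axes: x right, y down, z forward; pixel columns grow to the right and rows downward; lengths in mm; the calibration is good to about 2 mm. A picture is of the moment at which its call begins.
- sign_off(): hands the job in, once; it reports no verdict.
The state is a dict: "time": time; "joint_positions": joint angles; "dq": joint speeds; "joint_torque": joint torques, N m; "ee_pos": TCP position; "eef_rot": TCP orientation; "contact_force": force on the tool from outside, world axes, zero at the start; "moment": the same for the moment, N m; "width": finger opening in mm.
Only numpy, scipy, OpenCV 4.12 (cv2) and the standard library are available. Lean on these libraries where they do the work, as an engineer would, in place of code of your own. Each camera call takes 0.05 s, during which the arm holds its last target.

## Task

Move the four steel forming stakes one by one from the dark bench rack to the light storage rack, so that the row stands in the order painted there: each stake upright in the tray that shows its own footprint, centred over the painted shape. Set each down gently, without dropping or tipping any, and leave the jar and the hammer where they are.

Things in the scene. Friction and masses are not known exactly. Their poses are not given: they have to be found in the camera images.
- stake_round: large round stake: plain steel drum 42 mm in diameter with upright sides to 36 mm, domed top, 50 mm tall in all; about 0.45 kg. Starts in one of the four places of the dark bench rack (78 mm apart along its y, floor 10 mm above the table, 5 mm lips round each). Origin: centre of its foot (underside), z up, yaw within 0.3 rad of the rack's.
- stake_pillar: small round stake: steel pillar 24 mm in diameter up to 44 mm, then a thinner step 16 mm in diameter up to 60 mm; about 0.17 kg. Starts in one of the four places of the dark bench rack (78 mm apart along its y, floor 10 mm above the table, 5 mm lips round each). Origin: centre of its foot (underside), z up, yaw within 0.3 rad of the rack's.
- stake_square: square stake: plain steel block 30 x 30 mm in plan, 40 mm tall, flat top; about 0.27 kg. Starts in one of the four places of the dark bench rack (78 mm apart along its y, floor 10 mm above the table, 5 mm lips round each). Origin: centre of its foot (underside), z up, yaw within 0.3 rad of the rack's.
- stake_bar: long stake: steel bar 20 mm wide along its x, 50 mm long along its y, upright sides to 34 mm and a half-round top, 44 mm tall; about 0.30 kg. Its length lies roughly along the rack. Starts in one of the four places of the dark bench rack (78 mm apart along its y, floor 10 mm above the table, 5 mm lips round each). Origin: centre of its foot (underside), z up, yaw within 0.3 rad of the rack's.
- seat_round: Target, fixed: square tray 74 mm wide (66 mm inside), one of four 78 mm apart along the light storage rack. Floor 4 mm and rim 9 mm above the origin, which is the centre of its underside (10 mm above the table). Black on its floor: a disc 42 mm in diameter, the footprint of its stake. x across the rack (roughly away from the robot), y along it, z up.
- seat_pillar: Target, fixed: square tray 74 mm wide (66 mm inside), one of four 78 mm apart along the light storage rack. Floor 4 mm and rim 9 mm above the origin, which is the centre of its underside (10 mm above the table). Black on its floor: a disc 24 mm in diameter, the footprint of its stake. x across the rack (roughly away from the robot), y along it, z up.
- seat_square: Target, fixed: square tray 74 mm wide (66 mm inside), one of four 78 mm apart along the light storage rack. Floor 4 mm and rim 9 mm above the origin, which is the centre of its underside (10 mm above the table). Black on its floor: a square 30 x 30 mm, the footprint of its stake. x across the rack (roughly away from the robot), y along it, z up.
- seat_bar: Target, fixed: square tray 74 mm wide (66 mm inside), one of four 78 mm apart along the light storage rack. Floor 4 mm and rim 9 mm above the origin, which is the centre of its underside (10 mm above the table). Black on its floor: an oblong 20 mm along the seat's x by 50 mm along its y, the footprint of its stake. x across the rack (roughly away from the robot), y along it, z up.
- jar: Bystander: glass jar with brass cap, 68 mm in diameter, 85 mm tall, to the left of the racks; origin at the centre of its underside.
- hammer: Bystander: hammer with a wooden handle, 220 mm long, lying to the right of the racks; origin on its underside, x along the handle towards the head.

How it is judged:
By the outcome, as a careful person would: the job done as asked, in the order asked, and still so for the second after the job is handed in, with the robot touching nothing.
It also fails if it takes over 120 s, if anything falls off the work surface, if the arm or the gripper's body presses on something with over 40 N, if the wrist force passes 120 N, or if a joint passes its speed limit or range.

## Working session

There is one attempt and no reset: what is moved stays moved. The work goes in short steps, Python scripts to look and compute and a tool call to move; the robot and the scene stay as the last step left them, time stands still between calls to the robot, and variables do not carry over. Pictures are saved under pics/ and viewed, and the job is handed in when it is done.

Besides the shell and the picture viewer there is one more tool, called as name([rows], argument=value, ...), one row to a line, values as JSON. play_rows: Moves the arm, as the interface text tells. Its arguments: {"type":"object","properties":{"targets":{"type":"array"}},"required":["targets"]}

```bash
ls; mkdir -p pics; python3 - <<'E'
from plant import *
import cv2,numpy as np
print(get_obs())
for n in ("scene","top"):
    f=grab_frame(n); cv2.imwrite(f"pics/{n}0.png",f["image"][:,:,::-1]); np.savez(f"{n}0.npz",**f)
    print(n,f["fovy"],f["cx"],f["cy"],f["R"],f["t"])
E
```

```text
pics
{'time': 0.0, 'joint_positions': array([ 1.22220521,  0.57649909,  0.02484792,  1.43791974, -0.01501295,
        1.12895892, -0.05647007]), 'dq': array([-9.66072315e-04, -2.14377638e-04,  2.10273767e-04, -1.09525212e-03,
        5.91278827e-04,  2.51841056e-03,  6.80183476e-05]), 'joint_torque': array([ 1.32883042e-05, -7.65766883e+01,  2.25067243e+00, -2.85972476e+01,
        1.53286778e-02,  1.28246681e-02,  3.13955411e-05]), 'ee_pos': array([ 176.54427411, -651.04364377,  230.46077499]), 'eef_rot': array([-0.09280689, -0.70081554, -0.09392076,  0.70101595]), 'contact_force': array([ 0.32408619, -0.07243674, -0.07903403]), 'moment': array([ 0.03467377, -0.00904225,  0.01283766]), 'width': 85.033009488052}
scene 54.67130387878163 317.7470598667754 200.3850096167027 [[-0.68426988  0.72920061 -0.00641928]
 [ 0.48585179  0.44931552 -0.74970901]
 [-0.54380398 -0.51612211 -0.6617365 ]] [ 381.54418045 -236.42065387 1301.85673808]
top 48.55846809132858 321.8584833868909 205.46893566323826 [[ 2.06019286e-03 -9.99997447e-01  9.27801341e-04]
 [-9.83230775e-01 -2.19483749e-03 -1.82352475e-01]
 [ 1.82354046e-01 -5.36561564e-04 -9.83232787e-01]] [ -20.87355069  541.11047841 1232.43613215]
```

View pics/scene0.png

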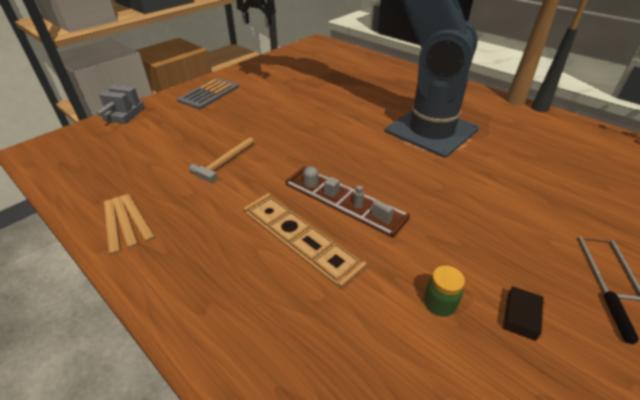

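View pics/top0.png

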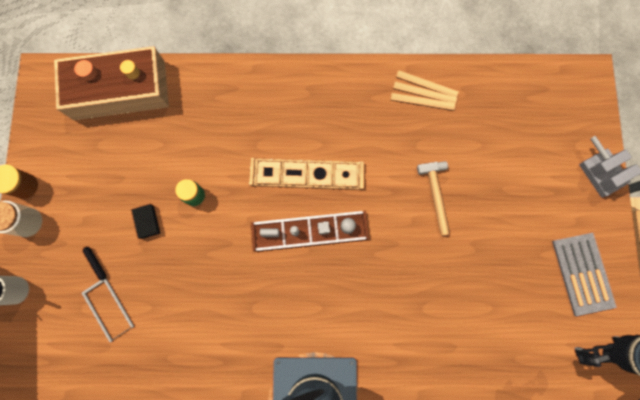

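```bash
python3 - <<'E'
import cv2,numpy as np
t=np.load("top0.npz")["image"];s=np.load("scene0.npz")["image"]
a=cv2.resize(t[150:260,240:380],None,fx=5.7,fy=5.4,interpolation=cv2.INTER_CUBIC)
b=cv2.resize(s[155:290,235:420],None,fx=4.3,fy=4.3,interpolation=cv2.INTER_CUBIC)
cv2.imwrite("pics/ta.png",a[:,:,::-1]);cv2.imwrite("pics/sb.png",b[:,:,::-1])
E
```

```text
(no output)
```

View pics/ta.png

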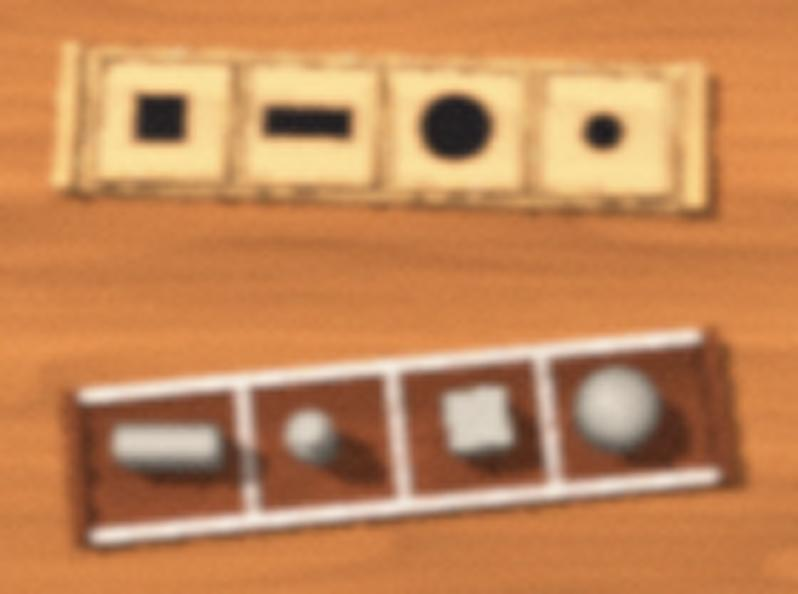

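View pics/sb.png

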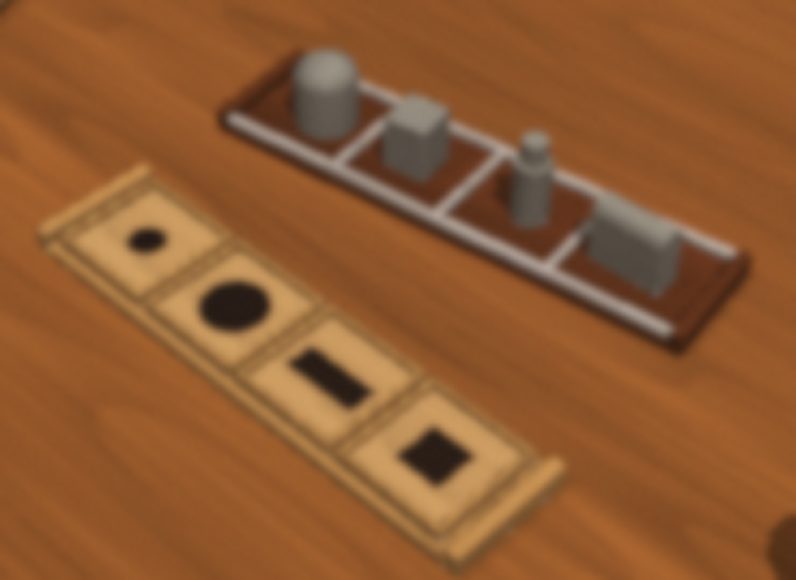

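```bash
cat > h.py <<'E'
import cv2,numpy as np
def cam(f):
    fl=200/np.tan(np.radians(float(f["fovy"]))/2); return fl,float(f["cx"]),float(f["cy"]),np.array(f["R"]),np.array(f["t"])
def ray(f,u,v):
    fl,cx,cy,R,t=cam(f); d=R.T@np.array([(u-cx)/fl,(v-cy)/fl,1]); return -R.T@t,d
def plane(f,u,v,z):
    c,d=ray(f,u,v); return c+d*(z-c[2])/d[2]
def cloud(f,m):
    fl,cx,cy,R,t=cam(f); v,u=np.nonzero(m); z=f["range_z"][v,u]; k=z>0; u,v,z=u[k],v[k],z[k]
    P=np.stack([(u-cx)/fl*z,(v-cy)/fl*z,z],1)-t; return P@R
def proj(f,X):
    fl,cx,cy,R,t=cam(f); c=R@np.asarray(X,float)+t; return c[0]/c[2]*fl+cx,c[1]/c[2]*fl+cy
def spots(f,box,thr,up=4):
    x0,y0,x1,y1=box; g=f["image"][y0:y1,x0:x1].max(2).astype(float)
    m=(g<thr).astype(np.uint8); n,l,st,_=cv2.connectedComponentsWithStats(m)
    out=[]
    for i in range(1,n):
        if st[i,4]<8: continue
        k=cv2.dilate((l==i).astype(np.uint8),np.ones((5,5)))>0
        w=np.clip(200-g,0,None)*k; w=np.where(k,np.clip((np.percentile(g[k],90)-g),0,None),0)
        vv,uu=np.mgrid[y0:y1,x0:x1]; out.append((st[i,4],(w*uu).sum()/w.sum(),(w*vv).sum()/w.sum()))
    return out
E
python3 - <<'E'
from h import *
T=dict(np.load("top0.npz"));S=dict(np.load("scene0.npz"))
for f,n,box in((T,"top",(255,160,360,187)),(S,"scene",(245,195,365,283))):
    c,d=ray(f,0,0);print(n,c)
    for a,u,v in spots(f,box,85): print(a,round(u,2),round(v,2),plane(f,u,v,14).round(1))
for f,n,box in((T,"top",(250,208,372,252)),(S,"scene",(280,160,415,236))):
    x0,y0,x1,y1=box; im=f["image"].astype(int); sat=im.max(2)-im.min(2)
    m=np.zeros(sat.shape,np.uint8); m[y0:y1,x0:x1]=((sat<28)&(im.max(2)>75))[y0:y1,x0:x1]
    P=cloud(f,np.ones_like(m)).reshape(400,640,3) if (f["range_z"]>0).all() else None
    print(n,P is None)
    hm=np.zeros_like(m)
    if P is not None:
        hm[y0:y1,x0:x1]=(P[y0:y1,x0:x1,2]>24)
    for nm,mm in(("grey",m),("high",hm)):
        k,l,st,ce=cv2.connectedComponentsWithStats(mm)
        for i in range(1,k):
            if st[i,4]>12:
                q=P[l==i]; print(nm,st[i],ce[i].round(1),"med",np.median(q,0).round(1),"min",q.min(0).round(0),"max",q.max(0).round(0))
E
```

```text
top [ 307.33976314  -19.02456998 1310.46381504]
49 267.73 171.39 [652.  143.8  14. ]
93 319.47 173.06 [647.1 -12.3  14. ]
56 293.45 172.13 [649.8  66.2  14. ]
19 345.35 173.92 [644.6 -90.3  14. ]
scene [1083.89946864  499.92227403  686.68865981]
60 353.7 200.03 [465.9  43.6  14. ]
24 334.33 207.5 [522.3  25.5  14. ]
24 268.71 210.49 [644.6 -90.   14. ]
9 360.11 220.17 [513.8 103.2  14. ]
124 289.07 225.81 [647.3 -11.9  14. ]
93 311.41 242.53 [649.8  66.3  14. ]
99 335.75 260.75 [652.3 144.1  14. ]
top TrueTraceback (most recent call last):
  File "<stdin>", line 18, in <module>
TypeError: 'NoneType' object is not subscriptable
```

```bash
python3 - <<'E'
from h import *
T=dict(np.load("top0.npz"));S=dict(np.load("scene0.npz"))
for f,n,box in((T,"top",(250,208,372,252)),(S,"scene",(280,160,415,236))):
    x0,y0,x1,y1=box; im=f["image"].astype(int); sat=im.max(2)-im.min(2)
    fl,cx,cy,R,t=cam(f); vv,uu=np.mgrid[:400,:640]; z=f["range_z"]
    P=(np.stack([(uu-cx)/fl*z,(vv-cy)/fl*z,z],-1)-t)@R
    P[z<=0]=0
    m=np.zeros(sat.shape,np.uint8); m[y0:y1,x0:x1]=((sat<28)&(im.max(2)>75))[y0:y1,x0:x1]
    hm=np.zeros_like(m); hm[y0:y1,x0:x1]=(P[y0:y1,x0:x1,2]>28)
    for nm,mm in(("grey",m),("high",hm)):
        k,l,st,ce=cv2.connectedComponentsWithStats(mm)
        for i in range(1,k):
            if st[i,4]>12:
                q=P[(l==i)&(z>0)]; r=cv2.minAreaRect(np.argwhere(l==i)[:,::-1].astype(np.float32))
                print(n,nm,st[i],ce[i].round(1),"med",np.median(q,0).round(1),"min",q.min(0).round(0),"max",q.max(0).round(0),np.round(r[1],1),round(r[2],1))
E
```

```text
top grey [342 219  13  14 151] [348.  225.7] med [480.8 -94.2  56.3] min [ 464. -112.   11.] max [501. -77.  66.] [13. 12.] 90.0
top grey [319 223  10  11  89] [323.6 228.3] med [474.9 -25.9  50.8] min [461. -38.  19.] max [490. -12.  58.] [10.3  8.5] 81.9
top grey [292 228   7   8  39] [294.9 231.3] med [464.4  56.6  60.5] min [457.  49.  16.] max [472.  65.  77.] [7.1 4.9] 45.0
top grey [261 230  18   7 117] [270. 233.] med [460.6 128.2  51.7] min [454. 108.  17.] max [471. 154.  60.] [ 6. 17.] 90.0
top high [341 218  14  15 172] [347.4 225.1] med [482.8 -91.9  55.8] min [ 464. -112.   29.] max [505. -75.  66.] [14. 13.] 90.0
top high [318 222  11  12 118] [323.  227.6] med [475.7 -23.1  51.1] min [461. -38.  28.] max [493.  -9.  58.] [11. 10.] 90.0
top high [290 226   9  10  62] [293.8 230.3] med [467.1  59.4  57.8] min [457.  49.  28.] max [481.  71.  77.] [8.5 7.6] 63.4
top high [260 229  18   8 131] [268.4 232.2] med [462.8 133.4  52.7] min [454. 108.  28.] max [472. 157.  60.] [ 7. 17.] 90.0
scene grey [304 168  15  19 235] [310.6 176.8] med [497.  -82.6  43.5] min [ 452. -105
[... 383 characters left out ...]
1. -93.  10.] max [530. 180.  18.] [99.3  7.2] 26.6
scene grey [369 201  25  22 315] [381.5 211.3] med [474.9 136.4  38.2] min [455.  94.   9.] max [479. 159.  56.] [23.7 14.8] 26.6
scene high [303 167  15  16 202] [310.  174.2] med [496.2 -85.1  50.7] min [ 470. -110.   29.] max [508. -72.  62.] [15. 14.] 90.0
scene high [324 177  15  16 172] [331.1 184.1] med [486.6 -19.   47.6] min [465. -39.  28.] max [498.  -5.  53.] [15.2 13.4] 21.8
scene high [354 186  10  17 134] [358.2 194.4] med [476.7  64.5  52.2] min [462.  50.  28.] max [483.  73.  72.] [16.  9.] 90.0
scene high [372 199  22  20 247] [382.1 208.8] med [473.9 136.   45.9] min [455. 108.  28.] max [479. 159.  57.] [22.6 11.6] 28.6
```

```bash
cat > st.py <<'E'
from h import *
def stakes(f,cents,rad,up=6,tag=None,thr=None,zs=None):
    im=f["image"]; out=[]
    for (u,v),z in zip(cents,zs):
        x0,y0=int(u)-rad,int(v)-rad; c=im[y0:y0+2*rad+1,x0:x0+2*rad+1]
        c=cv2.resize(c,None,fx=up,fy=up,interpolation=cv2.INTER_CUBIC).astype(float)
        ratio=c[...,2]/np.maximum(c[...,0],1)   # blue/red
        m=((ratio>thr)&(c.max(2)>60)).astype(np.uint8)
        m=cv2.morphologyEx(m,cv2.MORPH_OPEN,np.ones((3*up-1,3*up-1)))
        k,l,st,ce=cv2.connectedComponentsWithStats(m)
        cc=(rad+.5)*up; i=1+np.argmin(np.hypot(*(ce[1:]-cc).T)) if k>1 else 0
        cn=max(cv2.findContours((l==i).astype(np.uint8),0,1)[0],key=cv2.contourArea)
        to=lambda p:((p[0]+.5)/up-.5+x0,(p[1]+.5)/up-.5+y0)
        M=cv2.moments(cn); g=to((M["m10"]/M["m00"],M["m01"]/M["m00"]))
        R=cv2.minAreaRect(cn); b=[plane(f,*to(p),z)[:2].round(1).tolist() for p in cv2.boxPoints(R)]
        bx=cv2.boundingRect(cn); bc=to((bx[0]+bx[2]/2-.5,bx[1]+bx[3]/2-.5))
        out.append((g,bc,np.array(R[1])/up,R[2],b))
        print(np.round(g,2),"cent",plane(f,*g,z).round(1),"bbox",plane(f,*bc,z).round(1),"size",(np.array(R[1])/up).round(1),round(R[2],1),b)
        if tag:
            d=c.clip(0,255).astype(np.uint8)[:,:,::-1].copy(); cv2.drawContours(d,[cn],-1,(0,255,0),1); cv2.imwrite(f"pics/{tag}_{int(u)}.png",d)
    return out
E
python3 - <<'E'
from st import *
T=dict(np.load("top0.npz"));S=dict(np.load("scene0.npz"))
zs=[33,30,36,31] #round square pillar bar
for th in(.6,.7): stakes(T,[(348,225.5),(323.3,228),(294.4,231),(269,232.5)],11,thr=th,zs=zs,tag="t")
for th in(.6,.7): stakes(S,[(310.5,176.5),(331,186),(358,196),(382,211)],14,thr=th,zs=zs,tag="s")
import glob
for k in "ts": 
  g=[cv2.resize(cv2.imread(p),(198,198)) for p in sorted(glob.glob(f"pics/{k}_*.png"))]; cv2.imwrite(f"pics/m{k}.png",np.hstack(g))
cv2.imwrite("pics/mm.png",np.vstack([cv2.imread("pics/mt.png"),cv2.imread("pics/ms.png")]))
E
```

```text
[347.76 225.23] cent [486.  -95.1  33. ] bbox [486.  -95.3  33. ] size [15.7 15.2] 90.0 [[509.0, -73.4], [509.0, -117.6], [463.1, -117.1], [463.0, -73.2]]
[323.45 227.47] cent [479.7 -24.5  30. ] bbox [479.9 -24.4  30. ] size [13.2 12.5] 79.0 [[495.0, -2.9], [502.1, -38.6], [464.0, -45.9], [457.0, -10.4]]
[294.13 230.43] cent [470.1  60.4  36. ] bbox [470.1  60.5  36. ] size [9.7 9. ] 90.0 [[484.2, 73.7], [484.3, 47.6], [456.1, 47.3], [456.0, 73.3]]
[269.15 232.26] cent [465.2 133.1  31. ] bbox [465.  133.5  31. ] size [ 8.8 19.8] 90.0 [[477.9, 162.6], [478.0, 105.0], [452.2, 104.5], [452.1, 161.9]]
[347.77 225.26] cent [485.9 -95.1  33. ] bbox [485.7 -95.3  33. ] size [14.8 14.2] 90.0 [[507.5, -74.9], [507.6, -116.2], [464.1, -115.7], [464.0, -74.6]]
[323.46 227.49] cent [479.7 -24.5  30. ] bbox [479.9 -24.6  30. ] size [12.5 11.6] 78.7 [[494.2, -4.2], [501.0, -37.4], [465.1, -44.5], [458.4, -11.5]]
[294.11 230.47] cent [470.   60.4  36. ] bbox [469.9  60.5  36. ] size [8.8 8. ] 90.0 [[482.7, 72.2], [482.8, 49.1], [457.1, 48.8], [457.0, 71.9]]
[269.16 232.26] cent [465.2 133.   31. 
[... 628 characters left out ...]
 31. ] size [27.3 17.5] 25.8 [[498.8, 106.5], [438.3, 84.2], [433.0, 156.5], [491.7, 174.9]]
[310.54 176.4 ] cent [487.5 -92.6  33. ] bbox [487.3 -91.7  33. ] size [19.5 14.8] 90.0 [[469.3, -138.3], [440.8, -107.4], [504.3, -47.9], [531.1, -76.9]]
[330.82 186.01] cent [478.1 -26.4  30. ] bbox [480.4 -26.3  30. ] size [17.9 17.2] 26.6 [[511.0, -41.0], [447.7, -71.0], [444.6, -15.2], [506.5, 11.5]]
[358.33 196.67] cent [467.9  59.   36. ] bbox [465.9  58.8  36. ] size [20.7  9.3] 90.0 [[441.5, 23.5], [424.7, 41.6], [488.9, 92.0], [504.7, 74.9]]
[381.86 210.62] cent [465.  131.7  31. ] bbox [464.9 131.5  31. ] size [24.4 16.2] 25.5 [[496.8, 108.9], [441.1, 88.4], [435.9, 152.8], [490.2, 170.2]]
```

View pics/mm.png

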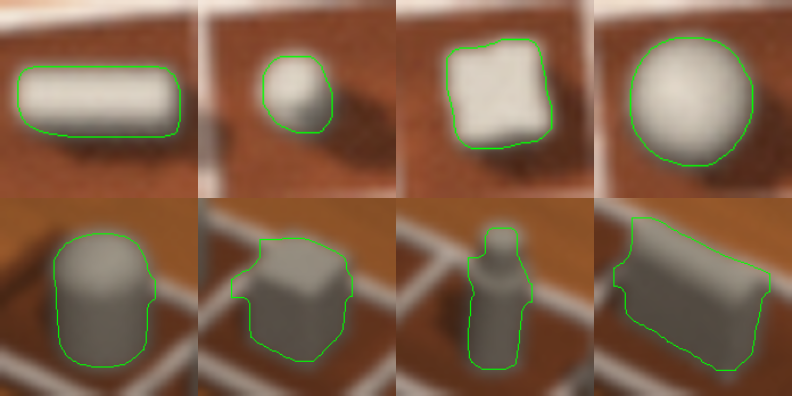

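```bash
python3 - <<'E'
from h import *
T=dict(np.load("top0.npz")); im=T["image"]
for n,u,v,z in(("bar",269,232,50),("sq",323,227,50)):
    r=13;up=8;x0,y0=u-r,v-r
    c=cv2.resize(im[y0:y0+27,x0:x0+27],None,fx=up,fy=up,interpolation=cv2.INTER_CUBIC).astype(float)
    for th in (140,155,170):
        m=((c[...,2]>th)&(c[...,2]/c[...,0]>.7)).astype(np.uint8)
        k,l,st,ce=cv2.connectedComponentsWithStats(m); i=1+np.argmin(np.hypot(*(ce[1:]-108).T))
        cn=max(cv2.findContours((l==i).astype(np.uint8),0,1)[0],key=cv2.contourArea); M=cv2.moments(cn)
        g=((M["m10"]/M["m00"]+.5)/up-.5+x0,(M["m01"]/M["m00"]+.5)/up-.5+y0)
        pca=.5*np.degrees(np.arctan2(2*M["mu11"],M["mu20"]-M["mu02"])); R=cv2.minAreaRect(cn)
        # dominant quad angle through 4th-order: edge gradient
        gx=cv2.Sobel(c[...,2],6,1,0,ksize=5);gy=cv2.Sobel(c[...,2],6,0,1,ksize=5);w=np.hypot(gx,gy);w=w*cv2.dilate((l==i).astype(np.uint8),np.ones((9,9)))
        a=np.angle((w**2*np.exp(4j*np.arctan2(gy,gx))).sum())/4
        print(n,th,st[i],plane(T,*g,z).round(1),"pca",round(pca,1),"rect",np.round(R[1],0)/up,round(R[2],1),"grad",round(np.degrees(a),1))
E
```

```text
bar 140 [  34   83  141   42 5651] [465.1 132.6  50. ] pca 0.1 rect [ 5.125 17.5  ] 90.0 grad 0.3
bar 155 [  36   85  136   38 4823] [465.2 132.6  50. ] pca 0.2 rect [ 4.625 16.875] 90.0 grad 0.2
bar 170 [  39   88  131   30 3585] [465.2 132.6  50. ] pca 0.2 rect [16.25   3.625] -0.0 grad 0.2
sq 140 [  66   63   90   91 6600] [478.2 -23.9  50. ] pca -82.4 rect [10.75 10.5 ] 81.1 grad -7.6
sq 155 [  68   65   86   86 5892] [478.3 -23.9  50. ] pca -85.7 rect [10.125 10.   ] 80.9 grad -7.7
sq 170 [  71   68   79   80 5065] [478.3 -23.8  50. ] pca -84.3 rect [9.5  9.25] 81.0 grad -8.0
```

```bash
cat > o.py <<'E'
from plant import *
import numpy as np
from scipy.spatial.transform import Rotation as Ro
def st():
    o=get_obs(); w,x,y,z=o["eef_rot"]; R=Ro.from_quat([x,y,z,w]).as_matrix()
    print("t",round(o["time"],2),"p",o["ee_pos"].round(1),"jawyaw(deg, y-axis minus x-dir)",round(float(np.degrees(np.arctan2(R[1,1],R[0,1]))),2),"toolx",R[:,0].round(3),"F",o["contact_force"].round(1),"w",round(o["width"],1),"q",o["joint_positions"].round(2))
if __name__=="__main__": st()
E
python3 o.py; python3 o.py
```

```text
t 0.1 p [ 176.6 -651.1  230.5] jawyaw(deg, y-axis minus x-dir) -74.83 toolx [-0.     0.001 -1.   ] F [ 0.2 -0.4  0.5] w 85.7 q [ 1.22  0.58  0.02  1.44 -0.01  1.13 -0.06]
t 0.1 p [ 176.6 -651.1  230.5] jawyaw(deg, y-axis minus x-dir) -74.83 toolx [-0.     0.001 -1.   ] F [ 0.2 -0.4  0.5] w 85.7 q [ 1.22  0.58  0.02  1.44 -0.01  1.13 -0.06]
```

play_rows([
  [-1, [0.8, 1.0, -0.2], 0.2],
  [-1, [0.8, 1.0, -0.2], 0.2],
  [-1, [0.8, 1.0, -0.2], 0.2],
  [-1, [0.8, 1.0, -0.2], 0.2],
  [-1, [0.8, 1.0, -0.2], 0.2],
  [-1, [0.8, 1.0, -0.2], 0.2],
])

```text
time: 0.85
ee_pos: [379.6, -397.0, 180.7]
eef_rot: [0.307, 0.637, 0.308, -0.636]
contact_force: [-1.0, -0.7, 1.1]
width: 85.6
```

```bash
python3 o.py
```

```text
t 0.85 p [ 379.6 -397.   180.7] jawyaw(deg, y-axis minus x-dir) -38.44 toolx [ 0.     0.003 -1.   ] F [-1.  -0.7  1.1] w 85.6 q [ 0.85  0.45 -0.18  1.84  0.1   0.87 -0.05]
```

play_rows([
  [-1, [0.4, 1.0, -0.2], 0.2617],
  [-1, [0.4, 1.0, -0.2], 0.2617],
  [-1, [0.4, 1.0, -0.2], 0.2617],
  [-1, [0.4, 1.0, -0.2], 0.2617],
  [-1, [0.4, 1.0, -0.2], 0.2617],
  [-1, [0.4, 1.0, -0.2], 0.2617],
])

```text
time: 1.6
ee_pos: [476.9, -150.7, 131.0]
eef_rot: [0.535, 0.462, 0.535, -0.462]
contact_force: [0.2, -1.2, -0.1]
width: 85.2
```

play_rows([
  [-1, [0.008, 0.508, 0], 0],
  [-1, [0.008, 0.508, 0], 0],
  [-1, [0.008, 0.508, 0], 0],
  [-1, [0.008, 0.508, 0], 0],
  [-1, [0.008, 0.508, 0], 0],
  [-1, [0.008, 0.508, 0], 0],
])

```text
time: 2.35
ee_pos: [478.6, -26.2, 131.2]
eef_rot: [0.534, 0.463, 0.534, -0.464]
contact_force: [0.3, -0.3, -0.1]
width: 85.5
```

```bash
python3 - <<'E'
from o import *; import cv2
st()
f=grab_frame("top"); cv2.imwrite("pics/t1.png",cv2.resize(f["image"][150:280,230:390],None,fx=4,fy=4,interpolation=2)[:,:,::-1]); f=grab_frame("scene"); cv2.imwrite("pics/s1.png",cv2.resize(f["image"][130:290,235:435],None,fx=4,fy=3.7,interpolation=2)[:,:,::-1])
st()
E
```

```text
t 2.35 p [478.6 -26.2 131.2] jawyaw(deg, y-axis minus x-dir) 8.1 toolx [-0. -0. -1.] F [ 0.3 -0.3 -0.1] w 85.5 q [ 0.25  0.44 -0.41  2.06  0.27  0.69 -0.19]
t 2.45 p [478.6 -25.5 131.2] jawyaw(deg, y-axis minus x-dir) 8.17 toolx [-0. -0. -1.] F [-0.2 -0.1 -0.3] w 85.1 q [ 0.25  0.44 -0.41  2.06  0.27  0.69 -0.19]
```

View pics/s1.png

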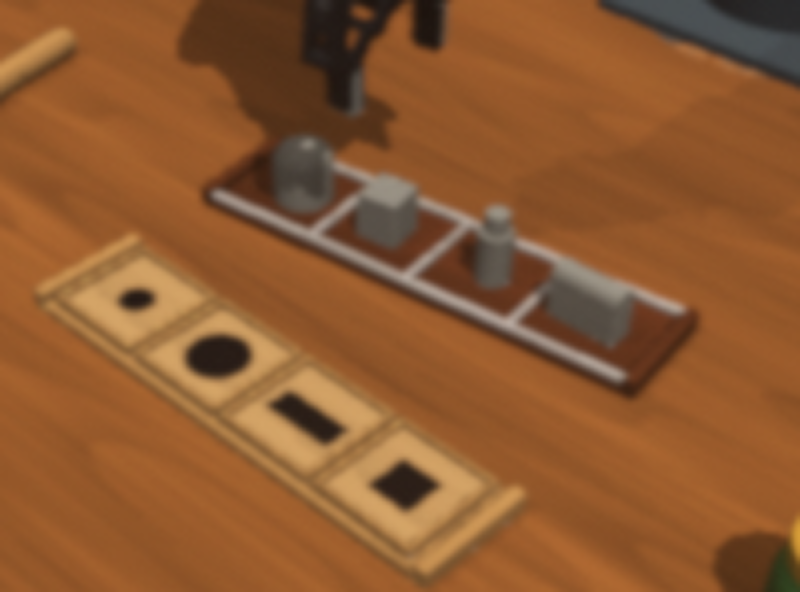

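play_rows([
  [-1, [0, 0, -0.2], 0],
  [-1, [0, 0, -0.34], 0],
  [-1, [0, 0, -0.42], 0],
  [-1, [0, 0, -0.45], 0],
  [-1, [0, 0, -0.461], 0],
  [-1, [0, 0, -0.461], 0],
  [-1, [0, 0, -0.461], 0],
])

```text
time: 3.32
ee_pos: [479.1, -24.6, 16.7]
eef_rot: [0.535, 0.463, 0.534, -0.462]
contact_force: [-0.1, -0.9, 0.2]
width: 85.3
```

```bash
python3 - <<'E'
from o import *; import cv2
st()
f=grab_frame("scene"); cv2.imwrite("pics/s2.png",cv2.resize(f["image"][130:290,235:435],None,fx=4,fy=3.7,interpolation=2)[:,:,::-1])
E
```

```text
t 3.33 p [479.1 -24.6  16.7] jawyaw(deg, y-axis minus x-dir) 8.27 toolx [ 0.001 -0.    -1.   ] F [-0.1 -0.9  0.2] w 85.3 q [ 0.14  0.63 -0.28  2.16  0.42  0.4  -0.33]
```

View pics/s2.png

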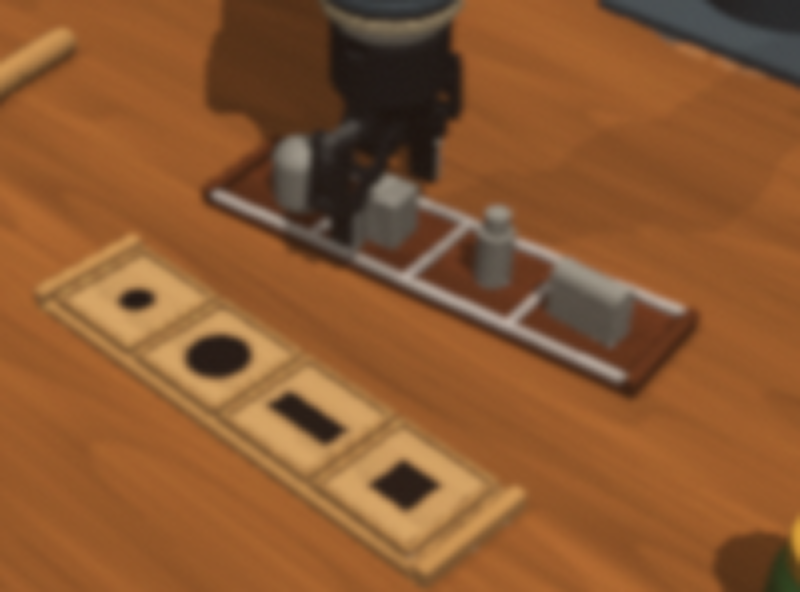

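play_rows([
  [0, [0, 0, 0], 0],
  [0.2, [0, 0, 0], 0],
  [0.6, [0, 0, 0], 0],
  [1, [0, 0, 0], 0],
  [1, [0, 0, 0], 0],
  [1, [0, 0, 0], 0],
  [1, [0, 0, 0], 0],
])

```text
time: 4.25
ee_pos: [478.7, -24.5, 16.2]
eef_rot: [0.535, 0.463, 0.535, -0.463]
contact_force: [-1.0, -0.3, 5.3]
width: 29.1
```

```bash
python3 o.py
```

```text
t 4.25 p [478.7 -24.5  16.2] jawyaw(deg, y-axis minus x-dir) 8.28 toolx [ 0. -0. -1.] F [-1.  -0.3  5.3] w 29.1 q [ 0.14  0.63 -0.28  2.16  0.42  0.4  -0.33]
```

play_rows([
  [1, [0, 0, 0.04], 0],
  [1, [0, 0, 0.12], 0],
  [1, [0, 0, 0.28], 0],
  [1, [0, 0, 0.4], 0],
  [1, [0.1, 0.1, 0.4], 0],
  [1, [0.3, 0.3, 0.4], -0.03],
  [1, [0.5, 0.5, 0.4], -0.056],
  [1, [0.65, 0.63, 0.4], -0.056],
  [1, [0.694, 0.674, 0.4], -0.056],
  [1, [0.694, 0.674, 0.4], -0.056],
  [1, [0.694, 0.674, 0.3], -0.056],
  [1, [0.694, 0.674, 0.2], -0.056],
  [1, [0.694, 0.674, 0.12], -0.056],
  [1, [0.694, 0.674, 0.08], -0.056],
  [1, [0.694, 0.674, 0.08], -0.056],
  [1, [0.694, 0.674, 0.08], -0.056],
])

```text
time: 6.25
ee_pos: [652.7, 144.2, 36.9]
eef_rot: [0.492, 0.508, 0.492, -0.507]
contact_force: [-0.7, -0.5, -2.1]
width: 29.3
```

```bash
python3 - <<'E'
from o import *; import cv2
st()
f=grab_frame("scene"); np.savez("s3.npz",**f);cv2.imwrite("pics/s3.png",cv2.resize(f["image"][130:290,235:435],None,fx=4,fy=3.7,interpolation=2)[:,:,::-1])
f=grab_frame("top");np.savez("t3.npz",**f);cv2.imwrite("pics/t3.png",cv2.resize(f["image"][150:260,230:390],None,fx=5,fy=5,interpolation=2)[:,:,::-1])
E
```

```text
t 6.25 p [652.7 144.2  36.9] jawyaw(deg, y-axis minus x-dir) -1.81 toolx [ 0.001  0.    -1.   ] F [-0.7 -0.5 -2.1] w 29.3 q [-0.11  0.78 -0.3   1.64  0.3   0.77 -0.58]
```

View pics/s3.png

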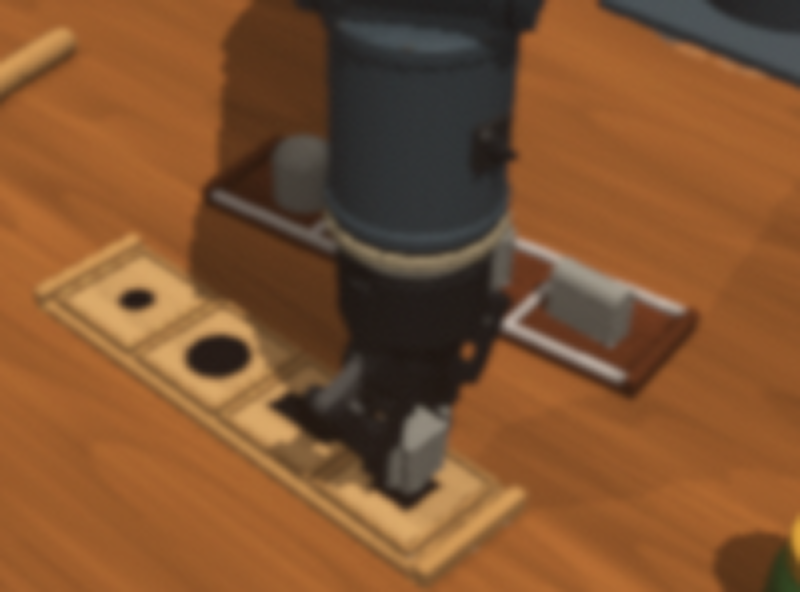

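View pics/t3.png

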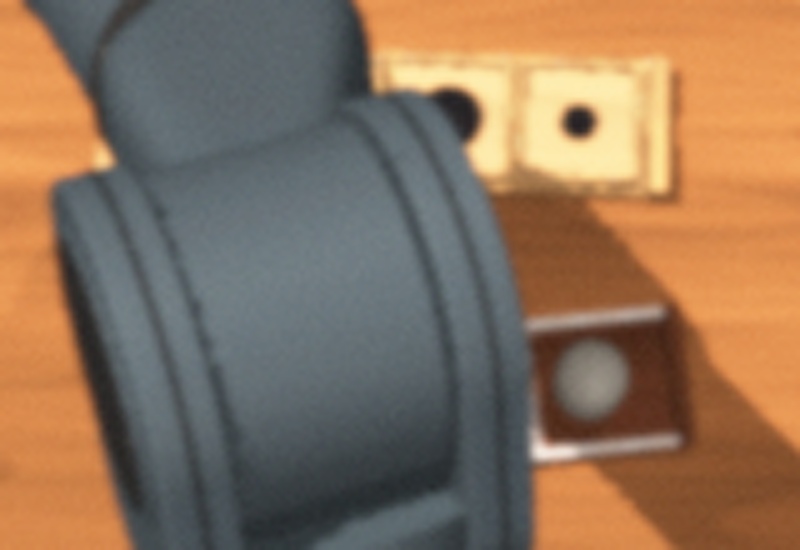

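play_rows([
  [1, [0, 0, -0.03], 0],
  [1, [0, 0, -0.048], 0],
  [1, [0, 0, -0.056], 0],
  [1, [0, 0, -0.06], 0],
  [1, [0, 0, -0.062], 0],
  [1, [0, 0, -0.064], 0],
  [1, [0, 0, -0.064], 0],
])

```text
time: 7.22
ee_pos: [652.2, 144.1, 20.4]
eef_rot: [0.492, 0.508, 0.492, -0.508]
contact_force: [-0.6, -1.1, 0.7]
width: 29.5
```

```bash
python3 o.py
```

```text
t 7.22 p [652.2 144.1  20.4] jawyaw(deg, y-axis minus x-dir) -1.8 toolx [ 0.  0. -1.] F [-0.6 -1.1  0.7] w 29.5 q [-0.12  0.8  -0.29  1.65  0.31  0.74 -0.59]
```

play_rows([
  [1, [0, 0, -0.001], 0],
  [1, [0, 0, -0.002], 0],
  [1, [0, 0, -0.002], 0],
])

```text
time: 7.6
ee_pos: [652.3, 144.1, 20.4]
eef_rot: [0.492, 0.508, 0.492, -0.508]
contact_force: [-2.7, -1.0, 7.3]
width: 29.1
```

```bash
python3 o.py
```

```text
t 7.6 p [652.3 144.1  20.4] jawyaw(deg, y-axis minus x-dir) -1.81 toolx [ 0.001 -0.    -1.   ] F [-2.7 -1.   7.3] w 29.1 q [-0.12  0.8  -0.29  1.65  0.31  0.74 -0.59]
```

play_rows([
  [0.5, [0, 0, 0], 0],
  [0.2, [0, 0, 0], 0],
  [-0.5, [0, 0, 0], 0],
  [-1, [0, 0, 0], 0],
  [-1, [0, 0, 0], 0],
  [-1, [0, 0, 0], 0],
  [-1, [0, 0, 0.1], 0],
  [-1, [0, 0, 0.3], 0],
  [-1, [0, 0, 0.44], 0],
  [-1, [0, 0, 0.44], 0],
  [-1, [-0.24, -0.11, 0.44], 0],
  [-1, [-0.48, -0.22, 0.44], 0],
  [-1, [-0.68, -0.31, 0.44], 0.01],
  [-1, [-0.731, -0.336, 0.44], 0.01],
  [-1, [-0.731, -0.336, 0.44], 0.01],
  [-1, [-0.731, -0.336, 0.44], 0.01],
])

```text
time: 9.6
ee_pos: [471.1, 61.0, 129.5]
eef_rot: [0.5, 0.501, 0.5, -0.499]
contact_force: [0.1, 0.6, 0.1]
width: 85.3
```

```bash
python3 - <<'E'
from o import *; import cv2
st()
f=grab_frame("scene"); np.savez("s4.npz",**f);cv2.imwrite("pics/s4.png",cv2.resize(f["image"][130:290,235:435],None,fx=4,fy=3.7,interpolation=2)[:,:,::-1])
f=grab_frame("top");np.savez("t4.npz",**f);cv2.imwrite("pics/t4.png",cv2.resize(f["image"][150:260,230:390],None,fx=5,fy=5,interpolation=2)[:,:,::-1])
E
```

```text
t 9.6 p [471.1  61.  129.5] jawyaw(deg, y-axis minus x-dir) 0.01 toolx [ 0.001  0.001 -1.   ] F [0.1 0.6 0.1] w 85.3 q [ 0.04  0.43 -0.38  2.07  0.25  0.68 -0.49]
```

View pics/s4.png

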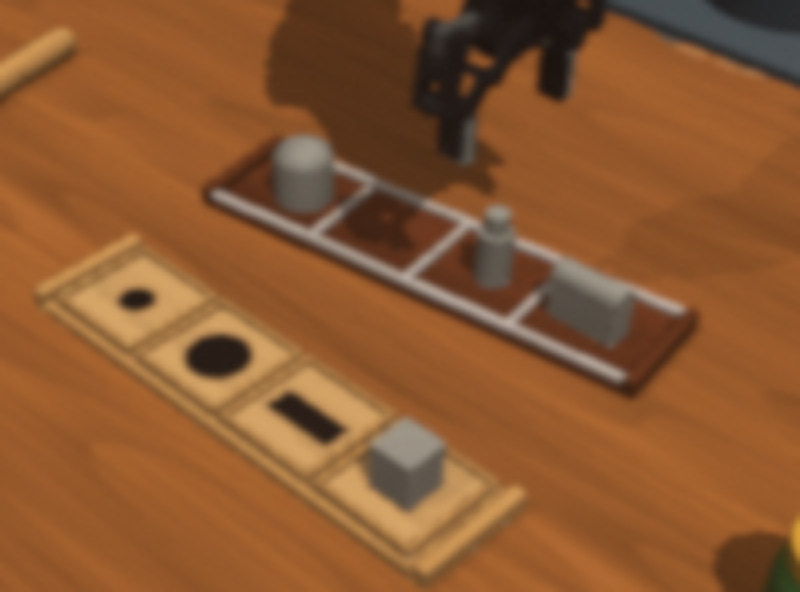

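View pics/t4.png

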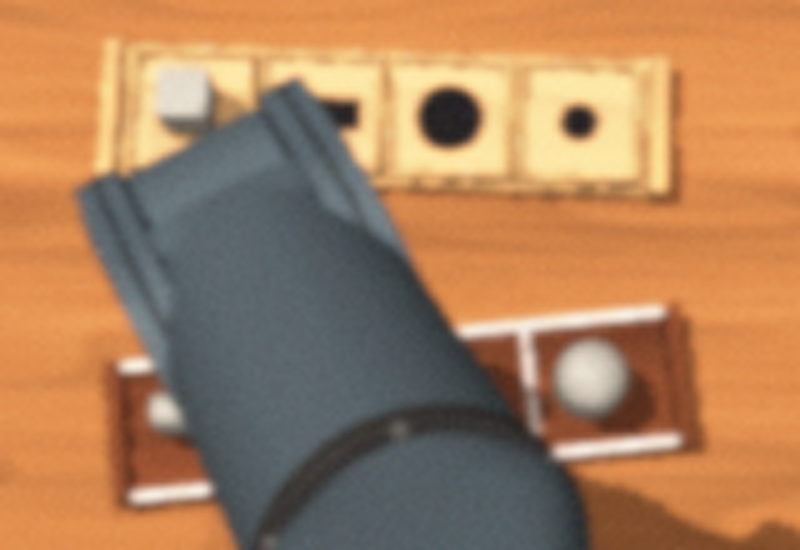

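```bash
python3 - <<'E'
from st import *
T=dict(np.load("t4.npz"));S=dict(np.load("s4.npz"))
X=[652.1,144,34]
for f,n in((T,"qt"),(S,"qs")):
    c=proj(f,X); print(np.round(c,1))
    for th in(.78,.84): stakes(f,[c],12,thr=th,zs=[34],tag=n)
import glob
cv2.imwrite("pics/q4.png",np.hstack([cv2.resize(cv2.imread(p),(300,300)) for p in sorted(glob.glob("pics/q[ts]_*.png"))]))
E
```

```text
[266.9 169.6]
[269.07 172.75] cent [642.5 137.2  34. ] bbox [643.5 135.2  34. ] size [18.  17.3] 90.0 [[671.1, 161.7], [671.2, 110.0], [616.1, 108.9], [616.0, 160.2]]
[266.41 169.09] cent [653.7 145.3  34. ] bbox [653.5 145.6  34. ] size [10.2  9.5] 90.0 [[669.1, 160.1], [669.1, 131.8], [637.9, 131.1], [637.9, 159.3]]
[336.  254.8]
[336.88 253.46] cent [647.9 142.9  34. ] bbox [649.2 143.   34. ] size [18.8 15.8] 90.0 [[640.5, 111.6], [616.2, 137.8], [657.6, 172.9], [680.8, 147.9]]
[336.77 250.37] cent [641.3 136.8  34. ] bbox [641.3 137.   34. ] size [11.6 10.1] 36.9 [[654.2, 125.2], [627.0, 119.2], [628.6, 148.1], [655.3, 153.5]]
```

View pics/q4.png

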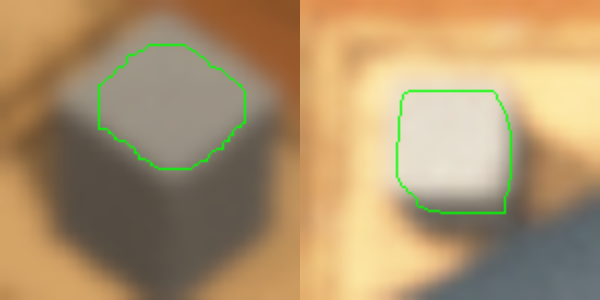

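```bash
python3 - <<'E'
from h import *
T=dict(np.load("t4.npz"));S=dict(np.load("s4.npz"))
a=np.radians(-1.83);R=np.array([[np.cos(a),-np.sin(a)],[np.sin(a),np.cos(a)]])
for f,n,o in((S,"s",(318,236)),(T,"t",(252,155))):
    x,y=o; d=cv2.resize(f["image"][y:y+38,x:x+38],None,fx=14,fy=14,interpolation=cv2.INTER_CUBIC)[:,:,::-1].copy()
    for z in(14,54):
        pts=[]
        for sx,sy in((15,15),(15,-15),(-15,-15),(-15,15)):
            p=R@[sx,sy]+[652.1,144]; u,v=proj(f,[*p,z]); pts.append([(u-x+.5)*14-.5,(v-y+.5)*14-.5])
        cv2.polylines(d,[np.int32(np.round(pts))],True,(0,255,0),1)
    cv2.imwrite(f"pics/ov{n}.png",d)
cv2.imwrite("pics/ov.png",cv2.resize(np.hstack([cv2.imread("pics/ovs.png"),cv2.imread("pics/ovt.png")]),(800,400)))
E
```

```text
(no output)
```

View pics/ov.png

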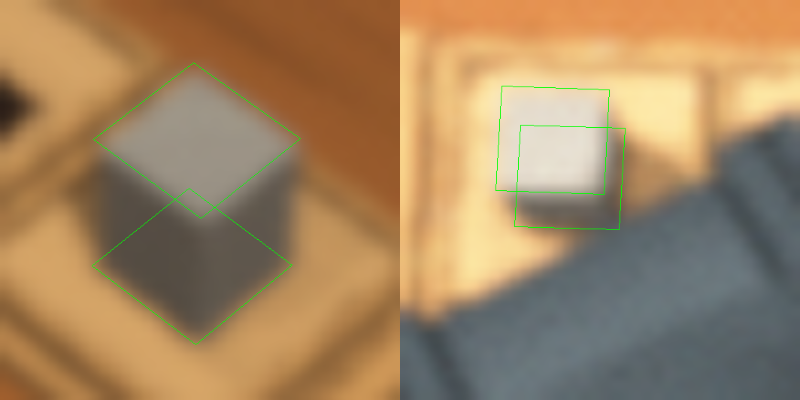

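play_rows([
  [-1, [0, 0, 0], 0],
  [-1, [0, 0, -0.2], 0],
  [-1, [0, 0, -0.34], 0],
  [-1, [0, 0, -0.42], 0],
  [-1, [0, 0, -0.44], 0],
  [-1, [0, 0, -0.446], 0],
  [-1, [0, 0, -0.446], 0],
  [0, [0, 0, -0.446], 0],
  [0.3, [0, 0, -0.446], 0],
  [0.6, [0, 0, -0.446], 0],
  [1, [0, 0, -0.446], 0],
  [1, [0, 0, -0.446], 0],
  [1, [0, 0, -0.446], 0],
  [1, [0, 0, -0.446], 0],
])

```text
time: 11.45
ee_pos: [469.5, 60.0, 18.4]
eef_rot: [0.5, 0.5, 0.5, -0.5]
contact_force: [-0.4, -0.0, 6.5]
width: 22.4
```

```bash
python3 o.py
```

```text
t 11.45 p [469.5  60.   18.4] jawyaw(deg, y-axis minus x-dir) -0.0 toolx [ 0. -0. -1.] F [-0.4 -0.   6.5] w 22.4 q [-0.05  0.62 -0.25  2.18  0.39  0.39 -0.62]
```

play_rows([
  [1, [0, 0, 0.04], 0],
  [1, [0, 0, 0.12], 0],
  [1, [0, 0, 0.28], 0],
  [1, [0, 0, 0.4], 0],
  [1, [0.1, -0.085, 0.4], 0],
  [1, [0.3, -0.255, 0.4], 0],
  [1, [0.5, -0.425, 0.4], -0.01],
  [1, [0.65, -0.555, 0.4], -0.01],
  [1, [0.7, -0.6, 0.4], -0.01],
  [1, [0.7, -0.6, 0.4], -0.01],
  [1, [0.7, -0.6, 0.3], -0.01],
  [1, [0.7, -0.6, 0.2], -0.01],
  [1, [0.7, -0.6, 0.12], -0.01],
  [1, [0.7, -0.6, 0.06], -0.01],
  [1, [0.7, -0.6, 0.04], -0.01],
  [1, [0.7, -0.6, 0.04], -0.01],
])

```text
time: 13.45
ee_pos: [644.3, -89.6, 28.3]
eef_rot: [0.492, 0.508, 0.492, -0.508]
contact_force: [-0.2, 0.8, -1.8]
width: 22.7
```

```bash
python3 - <<'E'
from o import *; import cv2
st()
f=grab_frame("scene"); np.savez("s5.npz",**f);cv2.imwrite("pics/s5.png",cv2.resize(f["image"][150:250,235:360],None,fx=6,fy=5.5,interpolation=2)[:,:,::-1])
E
```

```text
t 13.45 p [644.3 -89.6  28.3] jawyaw(deg, y-axis minus x-dir) -1.78 toolx [-0.  0. -1.] F [-0.2  0.8 -1.8] w 22.7 q [ 0.25  0.77 -0.32  1.7   0.33  0.73 -0.26]
```

View pics/s5.png

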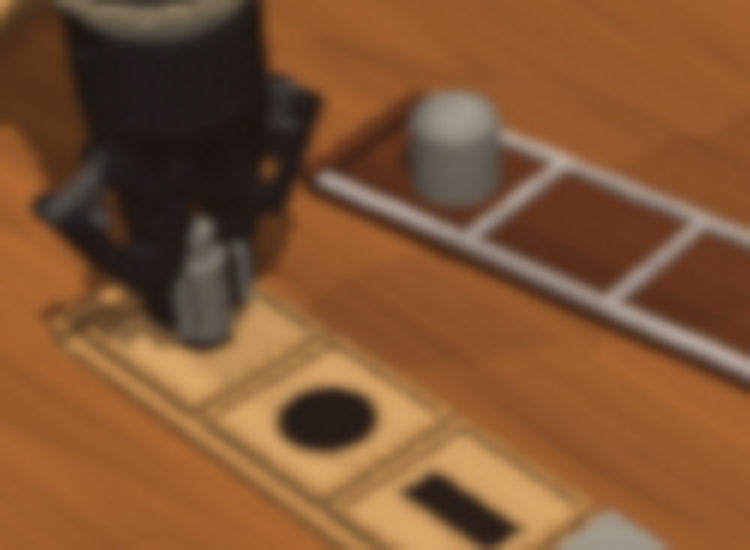

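play_rows([
  [1, [0, 0, -0.008], 0],
  [1, [0, 0, -0.016], 0],
  [1, [0, 0, -0.02], 0],
  [1, [0, 0, -0.022], 0],
  [1, [0, 0, -0.024], 0],
  [1, [0, 0, -0.026], 0],
  [1, [0, 0, -0.026], 0],
])

```text
time: 14.38
ee_pos: [644.4, -90.0, 22.5]
eef_rot: [-0.492, -0.508, -0.492, 0.508]
contact_force: [-4.0, 0.3, 8.7]
width: 22.4
```

```bash
python3 o.py
```

```text
t 14.38 p [644.4 -90.   22.5] jawyaw(deg, y-axis minus x-dir) -1.81 toolx [ 0. -0. -1.] F [-4.   0.3  8.7] w 22.4 q [ 0.25  0.78 -0.31  1.7   0.34  0.72 -0.26]
```

play_rows([
  [0.5, [0, 0, 0], 0],
  [0.3, [0, 0, 0], 0],
  [-0.5, [0, 0, 0], 0],
  [-1, [0, 0, 0], 0],
  [-1, [0, 0, 0], 0],
  [-1, [0, 0, 0], 0],
  [-1, [0, 0, 0.1], 0],
  [-1, [0, 0, 0.3], 0],
  [-1, [0, 0, 0.44], 0],
  [-1, [0, 0, 0.44], 0],
  [-1, [-0.2, 0.22, 0.44], 0],
  [-1, [-0.37, 0.44, 0.44], 0],
  [-1, [-0.53, 0.66, 0.44], 0.01],
  [-1, [-0.68, 0.84, 0.44], 0.01],
  [-1, [-0.717, 0.89, 0.44], 0.01],
  [-1, [-0.717, 0.89, 0.44], 0.01],
  [-1, [-0.717, 0.89, 0.44], 0.01],
  [-1, [-0.717, 0.89, 0.44], 0.01],
])

```text
time: 16.62
ee_pos: [465.8, 131.3, 131.2]
eef_rot: [-0.499, -0.5, -0.499, 0.501]
contact_force: [-0.6, 0.3, 1.3]
width: 85.1
```

```bash
cat > snap.py <<'E'
import sys; from o import *; import cv2
k=sys.argv[1]; st()
for n in("scene","top"):
    f=grab_frame(n); np.savez(n[0]+k+".npz",**f)
    c=f["image"][130:290,235:435] if n=="scene" else f["image"][150:260,230:390]
    cv2.imwrite(f"pics/{n[0]}{k}.png",cv2.resize(c,None,fx=3.7,fy=3.7,interpolation=2)[:,:,::-1])
E
python3 snap.py 6
```

```text
t 16.62 p [465.8 131.3 131.2] jawyaw(deg, y-axis minus x-dir) -0.12 toolx [-0. -0. -1.] F [-0.6  0.3  1.3] w 85.1 q [-0.09  0.44 -0.39  2.05  0.26  0.7  -0.65]
```

View pics/s6.png

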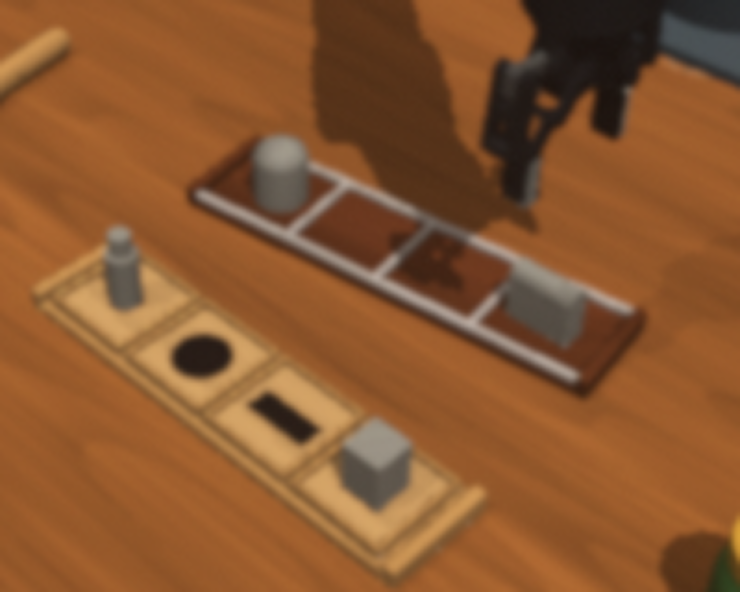

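View pics/t6.png

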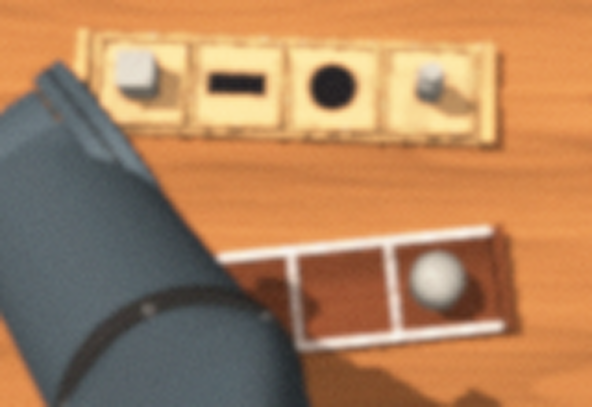

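play_rows([
  [-1, [0, 0, 0], 0],
  [-1, [0, 0, -0.2], 0],
  [-1, [0, 0, -0.34], 0],
  [-1, [0, 0, -0.42], 0],
  [-1, [0, 0, -0.455], 0],
  [-1, [0, 0, -0.464], 0],
  [-1, [0, 0, -0.464], 0],
  [0, [0, 0, -0.464], 0],
  [0.3, [0, 0, -0.464], 0],
  [0.6, [0, 0, -0.464], 0],
  [1, [0, 0, -0.464], 0],
  [1, [0, 0, -0.464], 0],
  [1, [0, 0, -0.464], 0],
  [1, [0, 0, -0.464], 0],
])

```text
time: 18.48
ee_pos: [465.3, 132.6, 15.8]
eef_rot: [0.5, 0.5, 0.5, -0.5]
contact_force: [-0.9, -1.3, 5.9]
width: 19.1
```

```bash
python3 o.py
```

```text
t 18.48 p [465.3 132.6  15.8] jawyaw(deg, y-axis minus x-dir) -0.0 toolx [ 0.001  0.    -1.   ] F [-0.9 -1.3  5.9] w 19.1 q [-0.19  0.63 -0.27  2.15  0.4   0.41 -0.78]
```

play_rows([
  [1, [0, 0, 0.04], 0],
  [1, [0, 0, 0.12], 0],
  [1, [0, 0, 0.28], 0],
  [1, [0, 0, 0.4], 0],
  [1, [0.1, -0.036, 0.4], 0],
  [1, [0.3, -0.108, 0.4], 0],
  [1, [0.52, -0.187, 0.4], -0.01],
  [1, [0.69, -0.248, 0.4], -0.01],
  [1, [0.739, -0.265, 0.4], -0.01],
  [1, [0.739, -0.265, 0.4], -0.01],
  [1, [0.739, -0.265, 0.3], -0.01],
  [1, [0.739, -0.265, 0.2], -0.01],
  [1, [0.739, -0.265, 0.12], -0.01],
  [1, [0.739, -0.265, 0.06], -0.01],
  [1, [0.739, -0.265, 0.04], -0.01],
  [1, [0.739, -0.265, 0.04], -0.01],
])

```text
time: 20.48
ee_pos: [650.0, 66.4, 25.6]
eef_rot: [0.492, 0.508, 0.492, -0.508]
contact_force: [0.1, 0.4, -3.0]
width: 19.2
```

```bash
python3 snap.py 7
```

```text
t 20.48 p [650.   66.4  25.6] jawyaw(deg, y-axis minus x-dir) -1.8 toolx [-0.  0. -1.] F [ 0.1  0.4 -3. ] w 19.2 q [ 0.02  0.78 -0.33  1.69  0.34  0.73 -0.51]
```

View pics/s7.png

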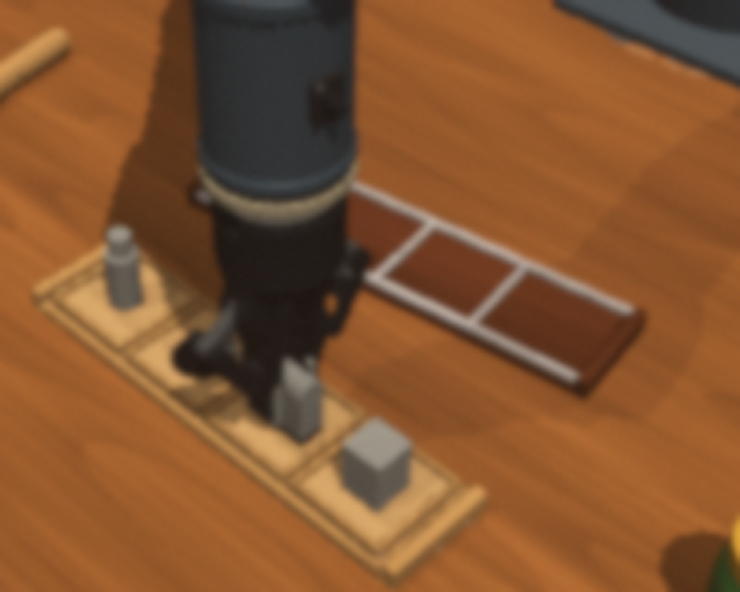

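play_rows([
  [1, [0, 0, -0.008], 0],
  [1, [0, 0, -0.016], 0],
  [1, [0, 0, -0.02], 0],
  [1, [0, 0, -0.022], 0],
  [1, [0, 0, -0.024], 0],
  [1, [0, 0, -0.026], 0],
  [1, [0, 0, -0.026], 0],
])

```text
time: 21.45
ee_pos: [649.9, 66.3, 19.9]
eef_rot: [0.492, 0.508, 0.492, -0.508]
contact_force: [-3.7, -0.9, 7.2]
width: 19.2
```

```bash
python3 o.py
```

```text
t 21.45 p [649.9  66.3  19.9] jawyaw(deg, y-axis minus x-dir) -1.81 toolx [ 0. -0. -1.] F [-3.7 -0.9  7.2] w 19.2 q [ 0.02  0.78 -0.32  1.69  0.35  0.72 -0.51]
```

play_rows([
  [0.5, [0, 0, 0], 0],
  [0.3, [0, 0, 0], 0],
  [-0.5, [0, 0, 0], 0],
  [-1, [0, 0, 0], 0],
  [-1, [0, 0, 0], 0],
  [-1, [0, 0, 0], 0],
  [-1, [0, 0, 0.1], 0],
  [-1, [0, 0, 0.3], 0],
  [-1, [0, 0, 0.44], 0],
  [-1, [0, 0, 0.44], 0],
  [-1, [-0.18, -0.18, 0.44], 0],
  [-1, [-0.36, -0.355, 0.44], 0],
  [-1, [-0.54, -0.53, 0.44], 0],
  [-1, [-0.64, -0.63, 0.44], 0],
  [-1, [-0.655, -0.644, 0.44], 0],
  [-1, [-0.655, -0.644, 0.44], 0],
  [-1, [-0.655, -0.644, 0.44], 0],
])

```text
time: 23.58
ee_pos: [487.1, -93.5, 128.9]
eef_rot: [0.492, 0.508, 0.493, -0.507]
contact_force: [-0.8, 0.1, 0.0]
width: 85.6
```

```bash
python3 snap.py 8
```

```text
t 23.57 p [487.1 -93.5 128.9] jawyaw(deg, y-axis minus x-dir) -1.71 toolx [ 0.001  0.001 -1.   ] F [-0.8  0.1  0. ] w 85.6 q [ 0.38  0.46 -0.4   2.02  0.27  0.71 -0.22]
```

View pics/s8.png

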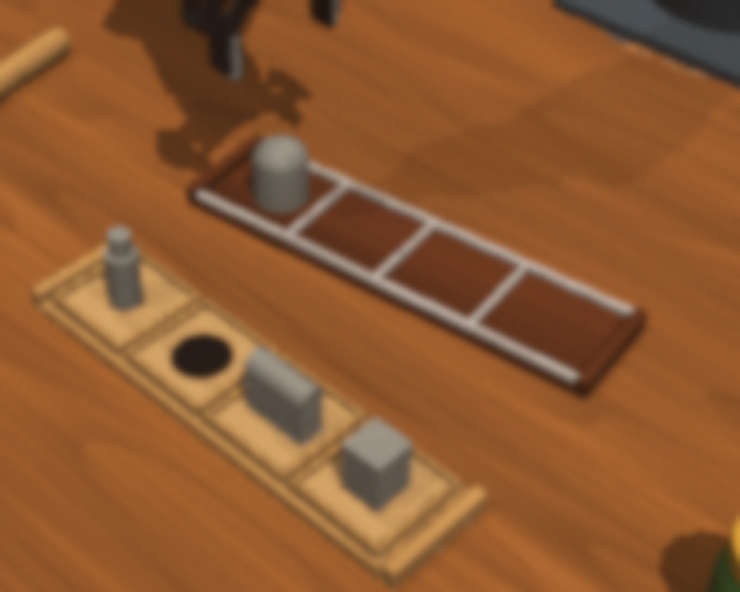

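View pics/t8.png

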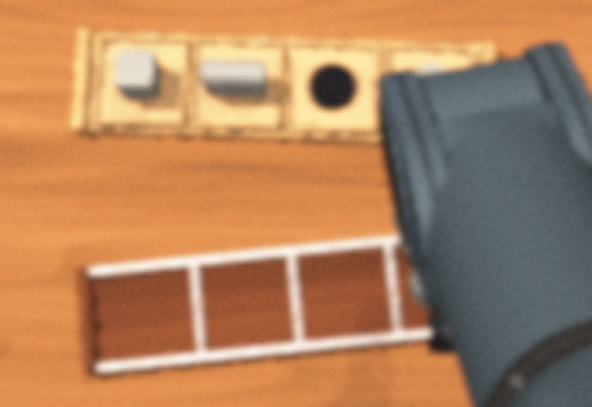

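```bash
python3 - <<'E'
from h import *
S0=dict(np.load("scene0.npz"));T0=dict(np.load("top0.npz"));S8=dict(np.load("s8.npz"))
def edges(f,v,u0,u1,thr=None):
    im=f["image"].astype(float); r=im[v,u0:u1,2]/np.maximum(im[v,u0:u1,0],1); mid=r[(u1-u0)//2-2:(u1-u0)//2+3].mean()
    b=min(r[:4].min(),r[-4:].min()); th=(mid+b)/2; k=np.nonzero(r>th)[0]; c=(u1-u0)//2
    l=c
    while l>0 and r[l-1]>th:l-=1
    q=c
    while q<len(r)-1 and r[q+1]>th:q+=1
    L=l-(r[l]-th)/(r[l]-r[l-1]); Q=q+(r[q]-th)/(r[q]-r[q+1]); return u0+L,u0+Q
X=[486,-95,30]
for X in([486,-95,30],[486,-93,30],[484,-95,30]): print("pred",X,np.round(proj(S0,X),2),np.round(proj(T0,[*X[:2],33]),2))
for f in(S0,S8):
    for v in range(172,184): 
        e=edges(f,v,298,324); print(v,np.round(e,2),round(sum(e)/2,2),round(e[1]-e[0],1))
E
```

```text
pred [486, -95, 30] [310.32 176.64] [347.72 225.24]
pred [486, -93, 30] [310.84 176.94] [347.03 225.23]
pred [484, -95, 30] [310.82 176.31] [347.72 225.92]
172 [302.4  318.02] 310.21 15.6
173 [302.64 319.01] 310.83 16.4
174 [302.88 320.92] 311.9 18.0Traceback (most recent call last):
  File "<stdin>", line 15, in <module>
  File "<stdin>", line 10, in edges
IndexError: index 26 is out of bounds for axis 0 with size 26
```

play_rows([
  [-1, [0, -0.001, 0], 0],
  [-1, [0, -0.001, -0.2], 0],
  [-1, [0, -0.001, -0.34], 0],
  [-1, [0, -0.001, -0.42], 0],
  [-1, [0, -0.001, -0.45], 0],
  [-1, [0, -0.001, -0.46], 0],
  [-1, [0, -0.001, -0.46], 0],
  [-0.3, [0, -0.001, -0.46], 0],
  [0, [0, -0.001, -0.46], 0],
  [0.3, [0, -0.001, -0.46], 0],
  [1, [0, -0.001, -0.46], 0],
  [1, [0, -0.001, -0.46], 0],
  [1, [0, -0.001, -0.46], 0],
  [1, [0, -0.001, -0.46], 0],
])

```text
time: 25.42
ee_pos: [486.1, -95.1, 14.7]
eef_rot: [0.492, 0.508, 0.492, -0.508]
contact_force: [-2.9, 0.9, 8.7]
width: 40.6
```

```bash
python3 o.py
```

```text
t 25.43 p [486.1 -95.1  14.7] jawyaw(deg, y-axis minus x-dir) -1.81 toolx [ 0. -0. -1.] F [-2.9  0.9  8.7] w 40.6 q [ 0.29  0.64 -0.28  2.12  0.41  0.43 -0.35]
```

play_rows([
  [1, [0, 0, 0.03], 0],
  [1, [0, 0, 0.08], 0],
  [1, [0, 0, 0.2], 0],
  [1, [0, 0, 0.34], 0],
  [1, [0, 0, 0.42], 0],
  [1, [0.08, 0.04, 0.42], 0],
  [1, [0.24, 0.12, 0.42], 0],
  [1, [0.42, 0.215, 0.42], 0],
  [1, [0.58, 0.3, 0.42], 0],
  [1, [0.644, 0.332, 0.42], 0],
  [1, [0.644, 0.332, 0.42], 0],
  [1, [0.644, 0.332, 0.32], 0],
  [1, [0.644, 0.332, 0.2], 0],
  [1, [0.644, 0.332, 0.12], 0],
  [1, [0.644, 0.332, 0.06], 0],
  [1, [0.644, 0.332, 0.04], 0],
  [1, [0.644, 0.332, 0.04], 0],
])

```text
time: 27.55
ee_pos: [647.3, -11.9, 24.3]
eef_rot: [0.492, 0.508, 0.492, -0.508]
contact_force: [0.2, 0.0, -5.2]
width: 40.3
```

```bash
python3 snap.py 9
```

```text
t 27.55 p [647.3 -11.9  24.3] jawyaw(deg, y-axis minus x-dir) -1.8 toolx [ 0.  0. -1.] F [ 0.2  0.  -5.2] w 40.3 q [ 0.15  0.77 -0.34  1.71  0.36  0.72 -0.4 ]
```

View pics/s9.png

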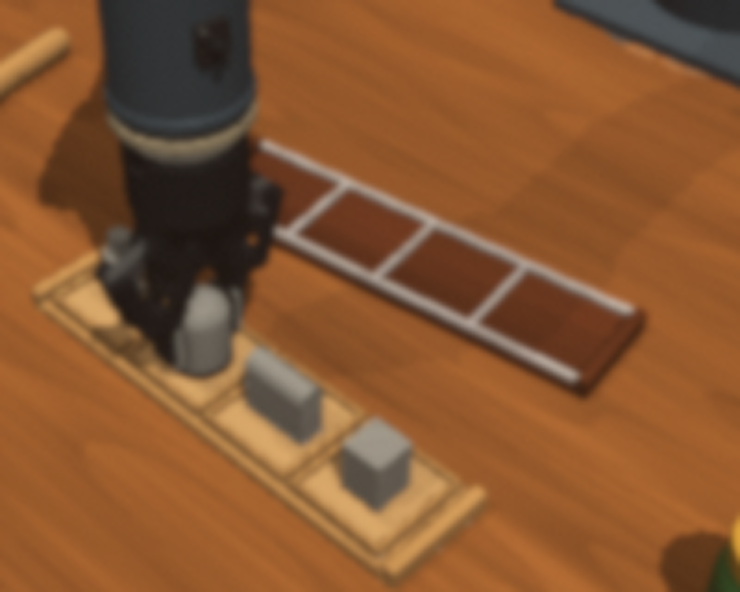

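Fine. cmd z 24.05; lower to about 17.6.

play_rows([
  [1, [0, 0, -0.008], 0],
  [1, [0, 0, -0.016], 0],
  [1, [0, 0, -0.02], 0],
  [1, [0, 0, -0.022], 0],
  [1, [0, 0, -0.024], 0],
  [1, [0, 0, -0.026], 0],
  [1, [0, 0, -0.026], 0],
])

```text
time: 28.52
ee_pos: [647.2, -12.0, 18.8]
eef_rot: [0.492, 0.508, 0.492, -0.508]
contact_force: [-4.8, -1.3, 10.0]
width: 40.5
```

```bash
python3 o.py
```

```text
t 28.52 p [647.2 -12.   18.8] jawyaw(deg, y-axis minus x-dir) -1.81 toolx [ 0. -0. -1.] F [-4.8 -1.3 10. ] w 40.5 q [ 0.14  0.78 -0.33  1.71  0.36  0.71 -0.41]
```

play_rows([
  [0.2, [0, 0, 0], 0],
  [0, [0, 0, 0], 0],
  [-0.5, [0, 0, 0], 0],
  [-1, [0, 0, 0], 0],
  [-1, [0, 0, 0], 0],
  [-1, [0, 0, 0], 0],
  [-1, [0, 0, 0.1], 0],
  [-1, [0, 0, 0.3], 0],
  [-1, [0, 0, 0.5], 0],
  [-1, [0, 0, 0.6], 0],
  [-1, [-0.2, -0.2, 0.6], 0],
  [-1, [-0.4, -0.4, 0.6], 0],
  [-1, [-0.55, -0.6, 0.6], 0],
  [-1, [-0.6, -0.8, 0.6], 0],
  [-1, [-0.65, -1, 0.6], 0],
  [-1, [-0.65, -1, 0.6], 0],
  [-1, [-0.65, -1, 0.6], 0],
])

```text
time: 30.65
ee_pos: [484.8, -261.5, 167.6]
eef_rot: [0.492, 0.508, 0.492, -0.508]
contact_force: [-0.2, 0.1, 0.4]
width: 85.4
```

play_rows([
  [-1, [-0.15, -0.2, 0], 0],
  [-1, [-0.3, -0.4, 0], 0],
  [-1, [-0.45, -0.6, 0], 0],
  [-1, [-0.5, -0.7, 0], 0],
  [-1, [-0.5, -0.7, 0], 0],
  [-1, [-0.5, -0.7, 0], 0],
])

```text
time: 31.4
ee_pos: [361.4, -435.0, 167.6]
eef_rot: [0.493, 0.507, 0.493, -0.507]
contact_force: [-0.0, 1.5, -0.1]
width: 85.2
```

```bash
python3 snap.py a; python3 - <<'E'
from h import *
a=np.radians(-1.83);R=np.array([[np.cos(a),-np.sin(a)],[np.sin(a),np.cos(a)]])
th=np.linspace(0,2*np.pi,40)[:-1]
circ=lambda r:np.c_[r*np.cos(th),r*np.sin(th)]
box=lambda x,y:np.array([(x,y),(x,-y),(-x,-y),(-x,y)])
items=[((652.1,144),[(box(15,15),14),(box(15,15),54)]),((649.8,66.2),[(box(10,25),14),(box(10,25),48)]),((647.2,-12.1),[(circ(21),14),(circ(21),50)]),((644.6,-90.1),[(circ(12),14),(circ(12),58),(circ(8),74)])]
S=dict(np.load("sa.npz"));T=dict(np.load("ta.npz"))
for f,n,o,w,h,s in((S,"s",(250,190),115,90,6.9),(T,"t",(250,155),120,40,6.6)):
    x,y=o; d=cv2.resize(f["image"][y:y+h,x:x+w],None,fx=s,fy=s,interpolation=cv2.INTER_CUBIC)[:,:,::-1].copy()
    for c,L in items:
        for pts,z in L:
            q=[[(u-x+.5)*s-.5,(v-y+.5)*s-.5] for u,v in (proj(f,[*(R@p+c),z]) for p in pts)]
            cv2.polylines(d,[np.int32(np.round(q))],True,(0,255,0),1)
    if n=="s": d=cv2.resize(d,None,fx=.96,fy=.96)
    cv2.imwrite(f"pics/fin{n}.png",d); print(d.shape)
E
```

```text
t 31.4 p [ 361.4 -435.   167.6] jawyaw(deg, y-axis minus x-dir) -1.63 toolx [ 0.001  0.001 -1.   ] F [-0.   1.5 -0.1] w 85.2 q [ 1.06  0.5  -0.4   1.81  0.24  0.88  0.52]
(596, 762, 3)
(264, 792, 3)
```

View pics/fins.png

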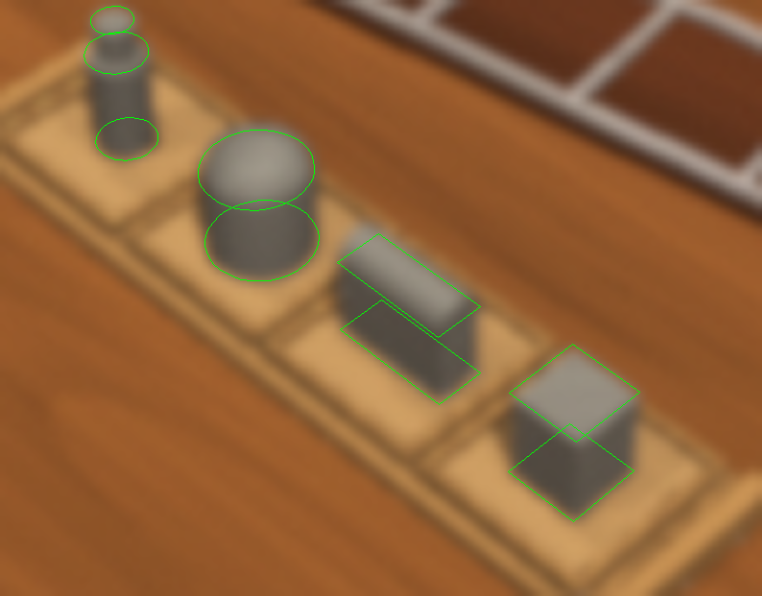

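View pics/fint.png

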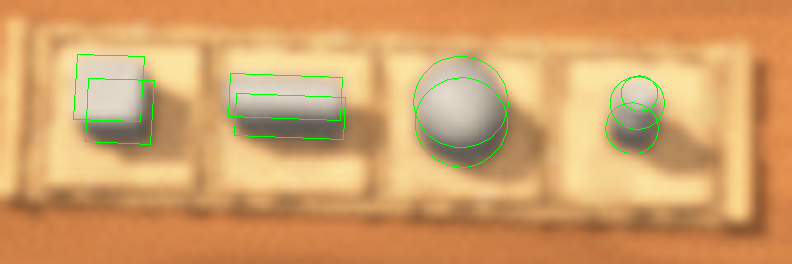

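```bash
python3 - <<'E'
from plant import *
import numpy as np
a=np.load("top0.npz")["image"].astype(int);b=np.load("ta.npz")["image"].astype(int)
print("jar diff",abs(a-b)[175:210,172:210].mean(),"hammer diff",abs(a-b)[155:240,412:455].mean(),"bench noise",abs(a-b)[100:140,200:380].mean())
print(sign_off())
E
```

```text
jar diff 2.8275689223057645 hammer diff 3.4567259461924307 bench noise 3.3698148148148146
the job is handed in; nothing more can be done
None
```

I moved all four stakes from the dark bench rack to the light storage rack and handed the job in at about 31 s. From the robot's left to right they stand square, bar, round, pillar, each in the tray showing its own footprint.

- **Placing:** each stake was lowered until I read 7–10 N of contact, then released. At pick-up and set-down the jaw opening read about 1–1.6 mm under each stake's true width, and no stake slipped or tipped in any picture.
- **Final check:** with the arm moved away, I drew the expected outlines over both camera views. All four stakes stood upright. The round, bar and square matched to about 1 mm. The pillar may be 1–2 mm off in the scene view, which is within the camera calibration error, so I left it.
- **Jar and hammer:** the top view around both changed no more than image noise between the first and last pictures.
- **Checks that disagreed:** the first measurements of the round and pillar differed by up to 3–5 mm along the rack between the two cameras. I traced this to the white lips merging into the scene outline. For the round I used the top-view value, which a clean edge reading supported. For the pillar I used a value close to the top view's. An automatic position check of the placed square also failed on the pale tray, so I used the overlay for all four.

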